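# Empty the machine's catch tray into the tote

### The job

Collect the finished camera parts from the green machine's catch tray. First, with the tray's orange gate still shut, slide the blue tote in under the tray's open end until it stands squarely and centred against the yellow stop bar; then swing the gate wide open and clear the cover, the flange and the rolling lens barrel off the tray, to lie fully inside the tote; they need only be swept over the lip, not picked up. Let no part touch on the bench, leave the tote docked and the gate open, and do not disturb the camera, the jar or the magnifier.

Things in the scene. Friction and masses are not known exactly. Their poses are not given: they have to be found in the camera images.
- tray: Fixed aluminium catch tray. Origin: on the bench under its centre; z up, +y to its mouth, -y to the green machine. Floor top 100 mm above the bench, plate 6 mm thick, outside 240 mm (x) by 260 mm (y). Side walls (inner faces x = -115, +115 mm) and rear wall (inner face y = -125 mm) stand 30 mm above the floor, 5 mm thick. The machine: y = -220 to -520, x = -170 to +170 mm, 230 mm high.
- tray_lip (a point): Middle of the mouth's lip, where the tray floor ends plainly: tray y = +130 mm, 100 mm above the bench; axes as the tray's. Only the gate closes the mouth. Behind the rear wall an outlet chute slopes up to the machine, tray y = -127 to -217 mm, x = -80 to +80 mm, 120 to 170 mm above the bench.
- stop_bar (a point): Middle of the face of the yellow stop bar (220 mm along x, bottom 4, top 54 mm above the bench) under the tray: tray y = +105 mm, 25 mm behind the lip; axes as the tray's. The space under the lip is 94 mm high, so the tote's wall passes below it.
- gate (a joint): Orange gate across the tray mouth, on an upright hinge, in rad: 0 is shut (leaf along the tray's +x), grows as it swings outwards (free end towards the tray's +y), up to 1.7. Stays where it is left (0.08 N m of friction, no spring). Leaf 232 mm long, 5 mm thick, 3 to 31 mm above tray-floor height, so it clears the docked tote. Starts shut or ajar by up to 0.2.
- gate_hinge (a point): Point on the gate's hinge axis at tray-floor height: tray x = -118, y = +126 mm. Its axes are the tray's.
- gate_tab (a point): Middle of the part of the gate's upright tab that rises above the leaf, 218 mm from the hinge axis along the leaf, 150 mm above the bench. The tab is 26 mm along the leaf, 8 mm thick, and its top is 163 mm above the bench. Pushing its tray side outwards opens the gate.
- tote: Blue open tote, loose, about 0.6 kg, 290 mm (x) by 200 mm (y), walls 70 mm high, 5 mm thick, floor 5 mm. Origin: centre of its underside. Grip block in the middle of its +y wall: 60 mm along x, 12 mm thick (y = +88 to +100 mm), top 86 mm above the underside. Docked, its axes are the tray's, its -y wall meets the stop bar and its origin lies at x = 0, y = +205 mm of the tray.
- cover: Finished aluminium camera cover lying flat in the tray, 84 mm (x) by 74 mm (y), 16 mm thick; origin at its centre. About 0.18 kg.
- flange: Finished round brass lens flange lying flat in the tray, 72 mm diameter, 14 mm thick; origin at its centre, z along its axis. About 0.2 kg.
- barrel: Finished black lens barrel with a brass band, lying on its side in the tray; 34 mm diameter, 50 mm long, axis along its x; origin at its centre. About 0.11 kg. It rolls freely at a touch.
- table: The bench; its top is at z = 0 and no part may land on it.
- camera: Bystander: a film camera, 130 mm wide, 80 mm high, 60 mm deep, loose; origin under its middle.
- jar: Bystander: amber jar with a brass cap, 56 mm diameter, 60 mm high, loose; origin under its middle.
- magnifier: Bystander: brass-rimmed magnifier lying flat, rim 74 mm diameter, handle 100 mm along its y, 14 mm high; origin under the lens's middle.

How it is judged:
By the outcome, as a careful person would: the job done as asked, in the order asked, and still so for the second after the job is handed in, with the robot touching nothing.
It also fails if it takes over 72 s, if anything falls off the work surface, if the arm or the gripper's body presses on something with over 40 N, if the wrist force passes 120 N, or if a joint passes its speed limit or range.

### The arm

A 6-joint arm with a two-finger parallel gripper is mounted at the origin on the work surface. World frame = base frame: x ahead of the robot, y to its left, z up, the work surface at z = 0. Lengths are in m, angles in rad, forces in N, time in s.
With the tool pointing down it reaches from about 0.35 to 0.85 m from the base axis. Payload 8.1 kg.
Tool frame: the origin (TCP) lies at the very end of the fingers, on their centre line; the grasp point (between the pads) lies 19 mm behind it; z points along the fingers, y is the line along which they close (so a half turn about z gives the same grasp; the last joint's range is limited). The gripper opens to 85 mm and grips with 20 to 120 N. Pads are 22 mm wide; open, the fingers measure 114 mm over their backs; the gripper's body (76 mm by 85 mm) begins 54 mm behind the grasp point. The pads swing forward as they close: fully open they stand 13 mm farther back than shut.
Start: joints at [1.034, 0.13, 1.488, -0, 1.523, -0.085], TCP at [0.262, 0.54, 0.231] pointing down, gripper open.
Joint ranges: [-2.96, 2.96], [-0.89, 2.26], [0.02, 2.5], [-1.34, 4.48], [0, 2.73], [-2.66, 2.66]. Speed limits (rad/s): [2.39, 2.39, 2.79, 3.14, 3.14, 3.14].

### API

Orientations are given as a unit quaternion [x, y, z, w].
In Python, from station import env gives the robot as it stands.
- The arm moves only by the tool apply_moves, never from a script. Its argument "increments" is one flat list of numbers, 7 for each row, row after row: the shift along the world's x, y, z in cm, then the turn, a rotation vector about the world's x, y, z in rad, then the closure, from -1 (fully open) to 1 (shut), so that 0 is half open. A call has exactly 5 rows; each row shifts and turns the commanded pose from where the row before left it; what a row does not reach is not made up. A row lasts 1/10 s, in which the tool goes at most 50 mm and 8.59 degrees, less where a joint would pass 70% of its speed; a pose out of reach is approached as far as the arm can. A call with a gripper value outside its range is refused whole. The fingers move at their own pace and stop on an object; the grip force is fixed at half the most. Time passes only in rows, so rows that do not move let the fingers close, or fill a call up. It gives the time, the measured TCP pose, the force, the opening and the grip force at its end, in the units of the state.
- env.get_obs(): the state, without advancing time (a new reading comes with each control period).
- env.capture(name): name is "scene" or "side" or "wrist"; returns a dict with "color" (480x640x3 uint8, blue, green, red), "z_map" (480x640 float32, m along the optical axis (not along the pixel's ray), 0 where there is no reading), "camera_matrix" (3x3 intrinsics, pixels), "rvec" (rotation vector, rad) and "tvec" (3), from world to camera coordinates, as OpenCV has them. Camera axes: x right, y down, z forward; pixel columns grow to the right and rows downward; lengths in m; the calibration is good to about 2 mm. A picture is of the moment at which its call begins.
- env.hand_in(): hands the job in; it is judged then, once.
The state is a dict: "clock": time; "joints": joint angles; "dq": joint speeds; "joint_torque": joint torques, N m; "tool_pos": TCP position; "tcp_rot": TCP orientation; "ft_force": force on the tool from outside, world axes, zero at the start; "ft_torque": the same for the moment, N m; "width": opening from 0.0 (shut) to 1.0 (fully open); "grasp_force": force on a finger pad.
Only numpy, scipy, OpenCV 4.12 (cv2) and the standard library are available. Lean on these libraries where they do the work, as an engineer would, in place of code of your own. Each camera call takes 0.05 s, during which the arm holds its last target. There are 200 camera calls.

## Working session

There is one attempt and no reset: what is moved stays moved. The work goes in short steps, Python scripts to look and compute and a tool call to move; the robot and the scene stay as the last step left them, time stands still between calls to the robot, and variables do not carry over. Pictures are saved under pics/ and viewed, at most 10 in all, crops included, and the job is handed in when it is done.

Besides the shell and the picture viewer there is one more tool, called after "Emit:" by a JSON object that holds its "api" and its "payload". apply_moves: Moves the arm, as the interface text tells. Its arguments: {"type":"object","properties":{"increments":{"type":"array","items":{"type":"number"}}},"required":["increments"]}

```bash
mkdir -p pics; ls; cat > h.py <<'E'
import numpy as np, cv2
from station import env
def cap(n):
    c=env.capture(n); R=cv2.Rodrigues(np.array(c["rvec"],float))[0]; t=np.array(c["tvec"],float).ravel()
    return c["color"],c["z_map"],np.array(c["camera_matrix"]),R,t
def cloud(z,K,R,t):
    v,u=np.indices(z.shape); p=np.stack([(u-K[0,2])/K[0,0]*z,(v-K[1,2])/K[1,1]*z,z],-1)
    return (p-t)@R
E
python3 - <<'E'
from h import *
ims=[]
for n in("scene","side"):
    c,z,K,R,t=cap(n); ims.append(c); cv2.imwrite(f"pics/{n}0.png",c); np.savez(f"{n}0.npz",c=c,z=z,K=K,R=R,t=t); print(n,K[0,0],(-R.T@t).round(3))
o=env.get_obs(); print({k:np.round(v,3) for k,v in o.items()})
E
```

```text
pics
scene 464.6337385335555 [0.935 0.45  0.696]
side 440.47247986478664 [ 0.233 -0.421  0.707]
{'clock': np.float64(0.1), 'joints': array([ 1.034,  0.131,  1.489, -0.   ,  1.523, -0.085]), 'dq': array([ 0.001, -0.001, -0.002,  0.001, -0.   ,  0.001]), 'joint_torque': array([ 1.0000e-03, -5.7095e+01, -5.0194e+01, -0.0000e+00,  8.0000e-03,
       -0.0000e+00]), 'tool_pos': array([0.262, 0.539, 0.23 ]), 'tcp_rot': array([ 0.224,  0.975, -0.001, -0.   ]), 'ft_force': array([-0.018, -0.617, -0.094]), 'ft_torque': array([-0.017, -0.028, -0.021]), 'grasp_force': np.float64(0.0), 'width': np.float64(0.998)}
```

View pics/scene0.png

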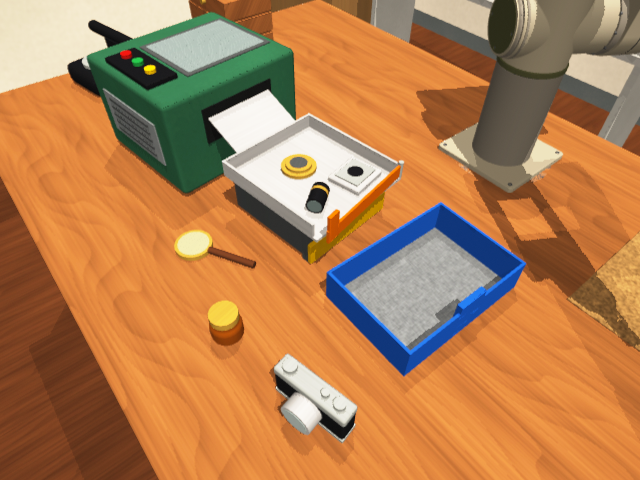

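View pics/side0.png

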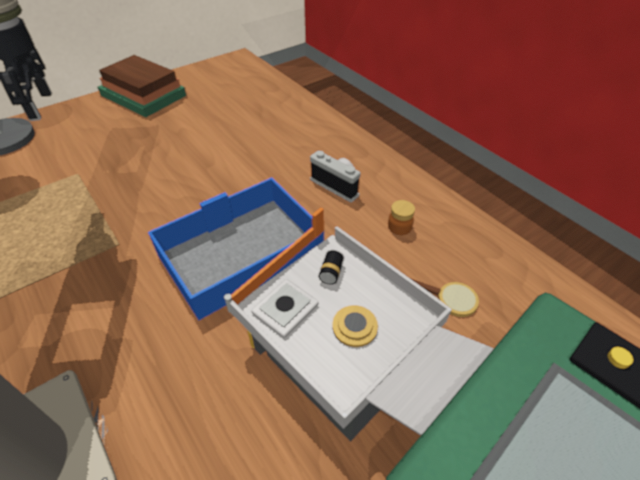

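The scene view shows the tray at about (310,175) with its mouth facing down-right, the gate nearly shut along (330,225)–(400,170), and the tote at about (425,285) with its grip block at (472,300). The cover is at (355,173), the flange at (298,165) and the barrel at (317,197). The bystanders are the magnifier (195,243), the jar (225,322) and the camera (315,395). The side view agrees with this.

```bash
cat > meas.py <<'E'
from h import *
def load(n): d=np.load(n+".npz"); return [d[k] for k in("c","z","K","R","t")]
def rect(P):
    r=cv2.minAreaRect((P[:,:2]*1000).astype(np.float32)); return r
def clean(m): return cv2.morphologyEx(m.astype(np.uint8),cv2.MORPH_OPEN,np.ones((2,2)))>0
def hsv(c): return [x.astype(int) for x in cv2.split(cv2.cvtColor(c,cv2.COLOR_BGR2HSV))]
if __name__=="__main__":
    for n in("scene0","side0"):
        c,z,K,R,t=load(n); P=cloud(z,K,R,t); H,S,V=hsv(c); ok=z>0; Z=P[...,2]
        print("==",n)
        blue=ok&(H>100)&(H<125)&(S>120)
        m=clean(blue&(abs(Z-.07)<.006)); print("tote rim",m.sum(),rect(P[m]),np.median(Z[m]))
        m=clean(blue&(Z>.078)); print("grip",m.sum(),P[m].mean(0).round(3),rect(P[m]))
        wh=ok&(S<60)&(V>90)&(abs(Z-.13)<.006)&(P[...,0]>.2)&(P[...,0]<.9)
        k,l,st,ce=cv2.connectedComponentsWithStats(wh.astype(np.uint8))
        for i in range(1,k):
            if st[i,4]>60:print(" white",st[i],rect(P[l==i]))
        org=ok&(H>5)&(H<14)&(S>200)&(V>150)&(Z>.105)&(Z<.17)
        m=clean(org&(Z<.14));Q=P[m];
        if len(Q): print("gate",m.sum(),rect(Q),Q[:,:2].min(0),Q[:,:2].max(0))
        m=clean(org&(Z>.14)); print("tab",m.sum(),P[m].mean(0) if m.any() else 0, rect(P[m]) if m.any() else 0)
        yel=ok&(H>18)&(H<32)&(S>150)&(Z>.104)&(Z<.125); m=clean(yel);
        k,l,st,ce=cv2.connectedComponentsWithStats(m.astype(np.uint8))
        for i in range(1,k):
            if st[i,4]>15:print(" yellow",st[i],rect(P[l==i]),Z[l==i].max())
        blk=ok&(V<60)&(Z>.104)&(Z<.145)&(P[...,0]>.3); m=clean(blk)
        k,l,st,ce=cv2.connectedComponentsWithStats(m.astype(np.uint8))
        for i in range(1,k):
            if st[i,4]>20:print(" black",st[i],rect(P[l==i]),Z[l==i].max())
        cam=ok&(Z>.05)&(Z<.09)&(P[...,0]>.3)&~blue&(S<90)
        k,l,st,ce=cv2.connectedComponentsWithStats(clean(cam).astype(np.uint8))
        for i in range(1,k):
            if st[i,4]>150:print(" camera?",st[i],rect(P[l==i]))
E
python3 meas.py
```

```text
== scene0
tote rim 2062 ((632.8330688476562, 222.34744262695312), (705.8770141601562, 272.21124267578125), 15.998921394348145) 0.06875838134277024
grip 289 [0.471 0.269 0.086] ((684.8071899414062, 345.18267822265625), (541.2537841796875, 30.617198944091797), 19.61638832092285)
 white [ 222  114  177  115 1818] ((493.90289306640625, -136.36721801757812), (243.62213134765625, 275.3176574707031), 6.924909591674805)
gate 720 ((681.865478515625, 177.53460693359375), (735.4371337890625, 112.05044555664062), 38.53793716430664) [ 0.35933209 -0.03022759] [0.93458785 0.45045791]
tab 101 [0.5713643  0.04089419 0.1459278 ] ((552.2163696289062, 27.572776794433594), (73.89115142822266, 11.254392623901367), 34.494903564453125)
 yellow [283 156  34  23 489] ((721.90869140625, 129.34410095214844), (767.5760498046875, 66.67404174804688), 51.649314880371094) 0.6957012562306762
 black [ 90  22  41  23 392] ((585.638671875, -825.7770385742188), (439.0623474121094, 70.42022705078125), 83.04141235351562) 0.23012187172593387
 black [206 128  17  18 195] ((766.3278198242188, 51.386138916015625), (865.6453247
[... 1491 characters left out ...]
 17 182] ((387.98974609375, -223.4710693359375), (501.35882568359375, 28.88579750061035), 48.66397476196289) 0.7071982460332469
 black [322 269  17  10  74] ((523.4603271484375, -60.443965911865234), (16.364093780517578, 27.11277198791504), 49.125770568847656) 0.13773490286494722
 black [278 298  16  13 170] ((330.25518798828125, -233.6171417236328), (421.7019958496094, 24.343000411987305), 59.359432220458984) 0.7071982460332469
 camera? [311 152  51  36 934] ((521.0164794921875, -29.3189697265625), (964.6702880859375, 122.45684051513672), 46.478736877441406)
 camera? [349 404  27  27 213] ((338.0194091796875, -325.39349365234375), (282.31512451171875, 30.512832641601562), 36.28710174560547)
```

```bash
sed -i 's/^def clean.*/def clean(m): return (cv2.morphologyEx(m.astype(np.uint8),cv2.MORPH_OPEN,np.ones((3,3)))>0)\&m/' meas.py
sed -i 's/wh=ok/wh=ok\&(P[...,1]<.3)/; s/(P\[...,1\]<.3)&(S<60)/(P[...,1]<.3)\&(S<60)/' meas.py
python3 meas.py; python3 - <<'E'
from meas import *
for n in("scene0","side0"):
    c,z,K,R,t=load(n); P=cloud(z,K,R,t); H,S,V=hsv(c)
    wh=(z>0)&(S<60)&(V>90)&(abs(P[...,2]-.13)<.003)&(abs(P[...,0]-.49)<.2)&(abs(P[...,1]+.13)<.17)
    Q=P[wh]
    for a in np.deg2rad([6,6.5,7,7.5,8]):
        A=np.array([[np.cos(a),np.sin(a)],[-np.sin(a),np.cos(a)]]); q=(Q[:,:2]-[.494,-.13])@A.T*1000
        print(n,round(np.rad2deg(a),1),np.percentile(q,[.5,99.5],axis=0).round(1).tolist(), [ (np.histogram(q[:,0],bins=np.arange(-130,131,2))[0].max()), np.histogram(q[:,1],bins=np.arange(-140,141,2))[0].max()])
E
```

```text
== scene0
tote rim 1985 ((466.35858154296875, 171.88482666015625), (201.27064514160156, 293.0968933105469), 89.2896957397461) 0.06994369621148291
grip 285 [0.471 0.267 0.086] ((468.5065612792969, 266.0397644042969), (12.47615909576416, 62.17073440551758), 88.90441131591797)
 white [ 222  114  177  115 1818] ((493.90289306640625, -136.36721801757812), (243.62213134765625, 275.3176574707031), 6.924909591674805)
gate 718 ((475.77264404296875, 19.712520599365234), (230.86660766601562, 6.152197360992432), 12.263896942138672) [ 0.3635123  -0.00728554] [0.5880717  0.04653237]
tab 97 [0.57523238 0.04261162 0.15151562] ((573.3507690429688, 42.716278076171875), (24.388349533081055, 5.916390419006348), 2.169663429260254)
 yellow [282 155  34  23 458] ((501.400146484375, -152.54287719726562), (69.37568664550781, 66.94403076171875), 52.5825080871582) 0.11723356531404654
 black [ 89  21  40  22 388] ((569.9261474609375, -956.1590576171875), (25.59531021118164, 188.1446990966797), 10.597016334533691) 0.12799883309438534
 black [205 128  17  17 189] ((591.560302734375, -327.6734313964844), (35.28084
[... 2106 characters left out ...]
), np.int64(83)]
scene0 6.5 [[-121.8, -135.9], [121.0, 131.8]] [np.int64(122), np.int64(91)]
scene0 7.0 [[-121.6, -136.2], [120.5, 130.8]] [np.int64(153), np.int64(89)]
scene0 7.5 [[-121.2, -136.4], [120.9, 130.5]] [np.int64(150), np.int64(92)]
scene0 8.0 [[-121.6, -136.9], [121.7, 131.5]] [np.int64(119), np.int64(84)]
side0 6.0 [[-122.4, -131.1], [121.4, 131.1]] [np.int64(212), np.int64(217)]
side0 6.5 [[-121.4, -131.0], [120.9, 131.2]] [np.int64(247), np.int64(237)]
side0 7.0 [[-120.5, -130.9], [120.3, 131.4]] [np.int64(287), np.int64(257)]
side0 7.5 [[-120.8, -130.9], [120.5, 132.5]] [np.int64(259), np.int64(248)]
side0 8.0 [[-121.6, -131.1], [121.0, 133.5]] [np.int64(223), np.int64(234)]
```

Poses found:

| Item | Position | Notes |
|---|---|---|
| Tray | (0.494, -0.130) | yaw about 7.15° |
| Gate | – | about 0.09 rad ajar |
| Tote | (0.466, 0.172) | yaw -0.75° |
| Grip block | (0.467, 0.266) | – |

The docked tote should stand at (0.4685, 0.0734). I'm moving over the grip block now.

Emit:
{"api": "apply_moves", "payload": {"increments": [2.05, -2.74, -0.6, 0, 0, 0.044, -1, 2.05, -2.74, -0.6, 0, 0, 0.044, -1, 2.05, -2.74, -0.6, 0, 0, 0.044, -1, 2.05, -2.74, -0.6, 0, 0, 0.044, -1, 2.05, -2.74, -0.6, 0, 0, 0.044, -1]}}

```text
clock: 0.6
tool_pos: [0.3648, 0.4015, 0.2006]
tcp_rot: [0.115, 0.993, -0.0, -0.0]
ft_force: [1.3, -0.1, 0.7]
width: 1.001
grasp_force: 0.0
```

Emit:
{"api": "apply_moves", "payload": {"increments": [2.05, -2.74, -0.6, 0, 0, 0.044, -1, 2.05, -2.74, -0.6, 0, 0, 0.044, -1, 2.05, -2.74, -0.6, 0, 0, 0.044, -1, 2.05, -2.74, -0.6, 0, 0, 0.044, -1, 2.05, -2.74, -0.6, 0, 0, 0.044, -1]}}

```text
clock: 1.1
tool_pos: [0.4673, 0.2645, 0.1707]
tcp_rot: [0.005, 1.0, -0.0, -0.0]
ft_force: [-0.0, 0.3, -0.6]
width: 1.004
grasp_force: 0.0
```

Emit:
{"api": "apply_moves", "payload": {"increments": [0, 0, -2.4, 0, 0, 0, -1, 0, 0, -2.4, 0, 0, 0, -1, 0, 0, -2.4, 0, 0, 0, -1, 0, 0.1, -2.4, 0, 0, 0, -1, 0, 0, -2.2, 0, 0, 0, -1]}}

```text
clock: 1.6
tool_pos: [0.4663, 0.2665, 0.0516]
tcp_rot: [0.006, 1.0, -0.0, -0.001]
ft_force: [-0.3, 0.3, 0.4]
width: 0.998
grasp_force: 0.0
```

Emit:
{"api": "apply_moves", "payload": {"increments": [0, 0, 0, 0, 0, 0, 0, 0, 0, 0, 0, 0, 0, 1, 0, 0, 0, 0, 0, 0, 1, 0, 0, 0, 0, 0, 0, 1, 0, 0, 0, 0, 0, 0, 1]}}

```text
clock: 2.1
tool_pos: [0.4678, 0.2669, 0.0546]
tcp_rot: [0.006, 1.0, 0.0, 0.001]
ft_force: [2.4, -3.1, 2.5]
width: 0.148
grasp_force: 1.5
```

Emit:
{"api": "apply_moves", "payload": {"increments": [0, 0, 0, 0, 0, 0, 1, 0, 0, 0, 0, 0, 0, 1, 0, 0, 0, 0, 0, 0, 1, 0, 0, 0, 0, 0, 0, 1, 0, 0, 0, 0, 0, 0, 1]}}

```text
clock: 2.6
tool_pos: [0.4679, 0.2668, 0.0547]
tcp_rot: [0.006, 1.0, 0.0, 0.001]
ft_force: [-0.9, -3.5, 6.0]
width: 0.134
grasp_force: 60.2
```

```bash
cat > tote.py <<'E'
from meas import *
def tote(n):
    c,z,K,R,t=cap(n); P=cloud(z,K,R,t); H,S,V=hsv(c)
    m=clean((z>0)&(H>100)&(H<125)&(S>120)&(abs(P[...,2]-.07)<.004)); r=rect(P[m])
    cv2.imwrite(f"pics/{n}_l.png",c)
    return np.array(r[0]),r[1],r[2]
if __name__=="__main__":
    for n in("scene","side"): print(n,tote(n))
E
python3 tote.py
```

```text
scene (array([466.55401611, 172.97740173]), (201.58779907226562, 293.0172424316406), 89.406982421875)
side (array([457.60717773, 173.29502869]), (202.18064880371094, 271.4277648925781), 89.04891967773438)
```

Emit:
{"api": "apply_moves", "payload": {"increments": [-0.12, -0.9, 0.2, 0, 0, 0.0137, 1, -0.12, -0.9, 0, 0, 0, 0.0137, 1, -0.12, -0.9, 0, 0, 0, 0.0137, 1, -0.12, -0.9, 0, 0, 0, 0.0137, 1, -0.12, -0.9, 0, 0, 0, 0.0137, 1]}}

```text
clock: 3.2
tool_pos: [0.4606, 0.2208, 0.055]
tcp_rot: [-0.029, 1.0, -0.0, -0.0]
ft_force: [0.0, 0.9, -4.2]
width: 0.131
grasp_force: 58.7
```

Emit:
{"api": "apply_moves", "payload": {"increments": [-0.12, -0.9, 0, 0, 0, 0.0137, 1, -0.12, -0.9, 0, 0, 0, 0.0137, 1, -0.12, -0.9, 0, 0, 0, 0.0137, 1, -0.12, -0.9, 0, 0, 0, 0.0137, 1, -0.12, -0.9, 0, 0, 0, 0.0137, 1]}}

```text
clock: 3.7
tool_pos: [0.4547, 0.176, 0.0552]
tcp_rot: [-0.063, 0.998, -0.0, -0.0]
ft_force: [0.2, 0.7, -4.6]
width: 0.129
grasp_force: 58.7
```

```bash
python3 tote.py; python3 -c "
from h import *
o=env.get_obs();print(o['tool_pos'].round(4),o['ft_force'].round(1),o['tcp_rot'].round(4))"
```

```text
scene (array([466.79434204,  83.32244873]), (293.44732666015625, 201.53778076171875), 7.326666355133057)
side (array([465.89508057,  83.8564682 ]), (287.9460754394531, 200.4409637451172), 7.209574222564697)
[0.455  0.1759 0.0554] [ 0.1 -0.7 -5.9] [-6.25e-02  9.98e-01  1.00e-04  2.00e-04]
```

View pics/scene_l.png

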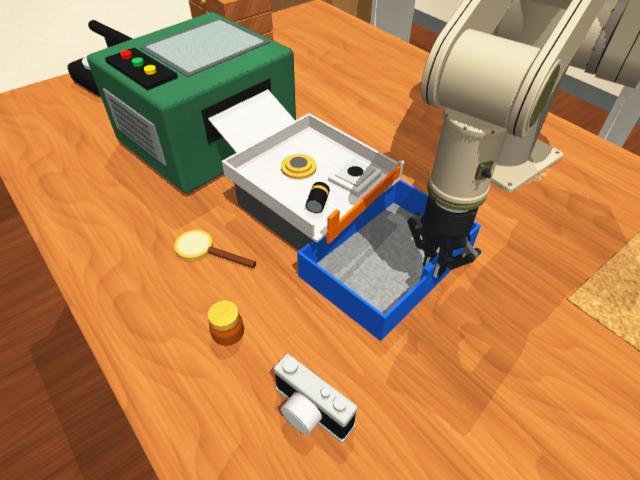

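The picture shows the tote, around (390,260), lined up with the tray. It is about 10 mm short of the stop and its near wall is already under the lip. I'm pushing in the last centimetre.

Emit:
{"api": "apply_moves", "payload": {"increments": [0.05, -0.25, 0, 0, 0, 0, 1, 0.05, -0.25, 0, 0, 0, 0, 1, 0.03, -0.2, 0, 0, 0, 0, 1, 0.03, -0.2, 0, 0, 0, 0, 1, 0.01, -0.1, 0, 0, 0, -0.002, 1]}}

```text
clock: 4.3
tool_pos: [0.4553, 0.1752, 0.0567]
tcp_rot: [-0.062, 0.998, 0.007, -0.0]
ft_force: [-13.0, 50.3, 4.7]
width: 0.129
grasp_force: 61.9
```

Emit:
{"api": "apply_moves", "payload": {"increments": [0.01, -0.05, 0, 0, 0, 0, 1, 0.01, -0.05, 0, 0, 0, 0, 1, 0, -0.05, 0, 0, 0, 0, 1, 0, 0, 0, 0, 0, 0, 1, 0, 0, 0, 0, 0, 0, 1]}}

```text
clock: 4.8
tool_pos: [0.4553, 0.1752, 0.0569]
tcp_rot: [-0.063, 0.998, 0.008, -0.0]
ft_force: [-14.5, 52.0, 5.3]
width: 0.13
grasp_force: 61.9
```

```bash
python3 tote.py
```

```text
scene (array([466.83062744,  82.84140015]), (293.02044677734375, 201.29461669921875), 6.973451137542725)
side (array([466.63977051,  81.93186188]), (288.6304016113281, 199.3944549560547), 6.915172576904297)
```

```bash
python3 - <<'E'
from meas import *
a=np.deg2rad(7.15);A=np.array([[np.cos(a),np.sin(a)],[-np.sin(a),np.cos(a)]])
c,z,K,R,t=load("scene0"); P=cloud(z,K,R,t); H,S,V=hsv(c)
m=clean((z>0)&(H>18)&(H<32)&(S>150)&(P[...,2]<.07)&(abs(P[...,1]+.05)<.15)&(abs(P[...,0]-.48)<.14))
q=(P[m][:,:2]-[.494,-.13])@A.T*1000; print(m.sum(),np.percentile(q,[1,25,50,75,99],axis=0).round(1).tolist(),np.percentile(P[m][:,2],[1,99]),rect(P[m]))
g=clean((z>0)&(H>5)&(H<14)&(S>200)&(V>150)&(P[...,2]>.105)&(P[...,2]<.17)); q=(P[g][:,:2]-[.494,-.13])@A.T*1000
l=cv2.fitLine(q.astype(np.float32),cv2.DIST_HUBER,0,.01,.01).ravel(); print("gate line",l, "y at x=-118:", l[3]+(-118-l[2])*l[1]/l[0])
# tray floor lip
c,z,K,R,t=cap("scene"); P=cloud(z,K,R,t);H,S,V=hsv(c)
Q=(P[...,:2]-[.494,-.13])@A.T*1000
w=clean((z>0)&(S<60)&(abs(P[...,2]-.13)<.003)&(abs(abs(Q[...,0])-117)<6)&(abs(Q[...,1])<150))
for s in(-1,1):
    k=w&(Q[...,0]*s>0); print(s,np.percentile(Q[k],[1,50,99],axis=0).round(1).tolist())
cv2.imwrite("pics/crop1.png",cv2.resize(c[150:350,250:500],None,fx=3,fy=3,interpolation=cv2.INTER_CUBIC)[:600,:750])
E
```

```text
912 [[-105.2, 104.9], [-53.1, 113.8], [15.2, 114.4], [86.0, 115.0], [109.4, 116.0]] [0.00713649 0.05518719] ((480.46624755859375, -16.37710952758789), (218.87242126464844, 13.140146255493164), 4.271679878234863)
gate line [9.9447823e-01 1.0494287e-01 2.3523548e+01 1.5269044e+02] y at x=-118: 137.75609
-1 [[-121.2, -118.1], [-116.6, 38.2], [-113.4, 126.0]]
1 [[113.1, -117.8], [117.9, 35.1], [120.5, 122.8]]
```

View pics/crop1.png

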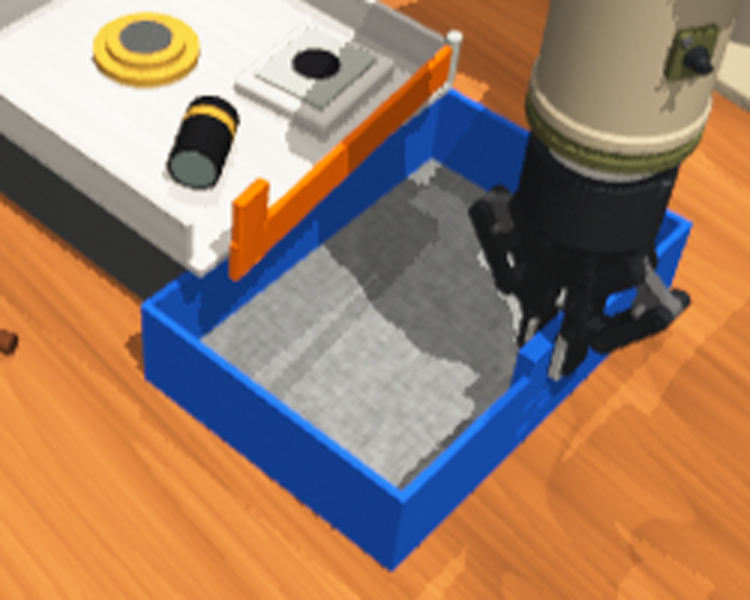

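The crop shows the tote's near wall under the lip and the gate still closed. The bar face and the hinge line both put the tray 9 mm further toward its mouth than I had estimated, so its centre is at (0.4928, -0.1208). That means the tote is already on the stop and centred within about 0.6 mm. I'm easing the push off and releasing.

Emit:
{"api": "apply_moves", "payload": {"increments": [-0.06, 0.4, 0, 0, 0, 0, 1, -0.06, 0.4, 0, 0, 0, 0.002, 1, -0.01, 0.1, 0, 0, 0, 0, 1, 0, 0, 0, 0, 0, 0, 1, 0, 0, 0, 0, 0, 0, 1]}}

```text
clock: 5.45
tool_pos: [0.4553, 0.1755, 0.0554]
tcp_rot: [-0.063, 0.998, 0.001, -0.0]
ft_force: [-2.5, 10.3, -3.0]
width: 0.13
grasp_force: 61.6
```

```bash
python3 tote.py; sed -n 1p h.py >/dev/null; cat >> h.py <<'E'
a=np.deg2rad(7.15); A=np.array([[np.cos(a),np.sin(a)],[-np.sin(a),np.cos(a)]]); C=np.array([.4928,-.1208])
def tr(p): return (np.asarray(p)[...,:2]-C)@A.T*1000
def wo(q): return np.asarray(q)/1000@A+C
E
```

```text
scene (array([466.54299927,  83.5477066 ]), (293.09710693359375, 200.5701141357422), 6.8455634117126465)
side (array([466.1305542 ,  83.70146179]), (288.0234069824219, 201.98507690429688), 7.228658676147461)
```

Emit:
{"api": "apply_moves", "payload": {"increments": [0, 0.1, 0, 0, 0, 0, 1, 0, 0, 0, 0, 0, 0, 0.2, 0, 0, 0, 0, 0, 0, -0.5, 0, 0, 0, 0, 0, 0, -1, 0, 0, 0, 0, 0, 0, -1]}}

```text
clock: 6.05
tool_pos: [0.4559, 0.1751, 0.0556]
tcp_rot: [-0.062, 0.998, -0.0, 0.0]
ft_force: [-0.8, 0.2, 0.9]
width: 0.802
grasp_force: 0.0
```

Emit:
{"api": "apply_moves", "payload": {"increments": [0, 0, 1.9, 0, 0, 0, -1, 0, 0, 2.9, 0, 0, 0, -1, 0, 0, 3.2, 0, 0, 0, -1, 0, 0, 3.2, 0, 0, 0, 0, 0, 0, 3.2, 0, 0, 0, 1]}}

```text
clock: 6.55
tool_pos: [0.4555, 0.1751, 0.2007]
tcp_rot: [-0.062, 0.998, -0.0, 0.0]
ft_force: [1.4, 0.4, -0.2]
width: 0.695
grasp_force: 0.0
```

```bash
python3 tote.py; python3 - <<'E'
from h import *
for th in [.105,.3,.5,.7,.9,1.1,1.3,1.5,1.62]:
    c,s=np.cos(th),np.sin(th); p=wo([-118+218*c+19*s,126+218*s-19*c]); print(th,(p*100).round(2))
print(wo([97,114]), env.get_obs()['tool_pos'])
E
```

```text
scene (array([466.97613525,  83.02235413]), (292.4013671875, 201.5370330810547), 7.137250900268555)
side (array([466.22436523,  83.34023285]), (288.03472900390625, 201.9944305419922), 7.210437774658203)
0.105 [57.66  2.07]
0.3 [56.65  6.21]
0.5 [54.8  10.16]
0.7 [52.19 13.67]
0.9 [48.95 16.6 ]
1.1 [45.18 18.82]
1.3 [41.05 20.24]
1.5 [36.72 20.82]
1.62 [34.1  20.75]
[0.57485641 0.00438684] [0.45850784 0.17592402 0.20505078]
```

Emit:
{"api": "apply_moves", "payload": {"increments": [2.3, -3.3, 0, 0, 0, 0, 1, 2.4, -3.4, 0, 0, 0, 0, 1, 2.4, -3.4, 0, 0, 0, 0, 1, 2.4, -3.4, 0, 0, 0, 0, 1, 2.3, -3.3, 0, 0, 0, 0, 1]}}

```text
clock: 7.15
tool_pos: [0.5741, 0.0056, 0.1985]
tcp_rot: [-0.062, 0.998, -0.0, -0.0]
ft_force: [0.6, 0.6, -0.2]
width: -0.001
grasp_force: 0.0
```

Emit:
{"api": "apply_moves", "payload": {"increments": [0, 0, 0, 0, 0, 0, 1, 0, 0, 0, 0, 0, 0, 1, 0, 0, 0, 0, 0, 0, 1, 0, 0, -1, 0, 0, 0, 1, 0, 0, -1, 0, 0, 0, 1]}}

```text
clock: 7.65
tool_pos: [0.5733, 0.0082, 0.1788]
tcp_rot: [-0.063, 0.998, -0.0, 0.0]
ft_force: [-0.7, 0.1, 0.2]
width: -0.002
grasp_force: 0.0
```

Emit:
{"api": "apply_moves", "payload": {"increments": [0, 0, -1, 0, 0, 0, 1, 0, 0, -1, 0, 0, 0, 1, 0, 0, -1, 0, 0, 0, 1, 0, 0, -0.8, 0, 0, 0, 1, 0, 0, 0, 0, 0, 0, 1]}}

```text
clock: 8.15
tool_pos: [0.5725, 0.0074, 0.1394]
tcp_rot: [-0.063, 0.998, 0.0, -0.001]
ft_force: [-0.2, 0.1, 0.5]
width: -0.003
grasp_force: 0.0
```

Emit:
{"api": "apply_moves", "payload": {"increments": [0.1, 0.7, 0, 0, 0, 0, 1, 0, 0.7, 0, 0, 0, 0, 1, -0.2, 1, 0, 0, 0, 0, 1, -0.3, 1.4, 0, 0, 0, 0, 1, -0.4, 1.6, 0, 0, 0, 0, 1]}}

```text
clock: 8.65
tool_pos: [0.5654, 0.0626, 0.1416]
tcp_rot: [-0.062, 0.998, 0.0, 0.0]
ft_force: [0.1, -0.8, -0.7]
width: 0.001
grasp_force: 0.2
```

Emit:
{"api": "apply_moves", "payload": {"increments": [-0.9, 2, 0, 0, 0, 0, 1, -1, 2, 0, 0, 0, 0, 1, -1.3, 1.8, 0, 0, 0, 0, 1, -1.3, 1.7, 0, 0, 0, 0, 1, -1.6, 1.5, 0, 0, 0, 0, 1]}}

```text
clock: 9.15
tool_pos: [0.5036, 0.1533, 0.1414]
tcp_rot: [-0.063, 0.998, 0.0, 0.0]
ft_force: [0.2, 0.6, 0.5]
width: 0.002
grasp_force: 0.2
```

Emit:
{"api": "apply_moves", "payload": {"increments": [-1.6, 1.4, 0, 0, 0, 0, 1, -1.9, 1.2, 0, 0, 0, 0, 1, -1.9, 1, 0, 0, 0, 0, 1, -2, 0.8, 0, 0, 0, 0, 1, -2.1, 0.6, 0, 0, 0, 0, 1]}}

```text
clock: 9.65
tool_pos: [0.4082, 0.2027, 0.1414]
tcp_rot: [-0.063, 0.998, 0.0, 0.0]
ft_force: [0.0, -0.1, -0.9]
width: -0.002
grasp_force: 0.2
```

```bash
python3 - <<'E'
from meas import *
c,z,K,R,t=cap("scene"); P=cloud(z,K,R,t);H,S,V=hsv(c)
g=clean((z>0)&(H>5)&(H<14)&(S>200)&(V>130)&(P[...,2]>.11)&(P[...,2]<.132)); q=tr(P[g])
print(g.sum(),q.min(0),q.max(0)); l=cv2.fitLine(q.astype(np.float32),cv2.DIST_HUBER,0,.01,.01).ravel(); print(l, np.arctan2(l[1],l[0]))
print(env.get_obs()['tool_pos'])
cv2.imwrite("pics/gate1.png",c)
E
```

```text
828 [-116.21575875  130.79744496] [-50.99228717 351.14628353]
[  0.2747352   0.9615199 -83.34983   241.89754  ] 1.292482
[0.40553062 0.20334698 0.14095086]
```

View pics/gate1.png

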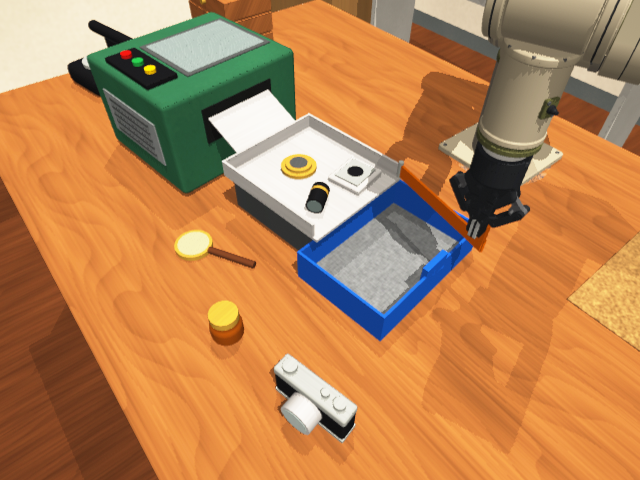

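The gate, from (402,165) to (487,245), stands at about 1.29 rad, and the tray parts haven't moved. I'm pushing it on to about 1.6.

Emit:
{"api": "apply_moves", "payload": {"increments": [-1.6, 0.2, 0, 0, 0, 0, 1, -1.6, 0.2, 0, 0, 0, 0, 1, -1.5, 0.1, 0, 0, 0, 0, 1, -1.2, 0, 0, 0, 0, 0, 1, -0.6, 0, 0, 0, 0, 0, 1]}}

```text
clock: 10.2
tool_pos: [0.3434, 0.2071, 0.1414]
tcp_rot: [-0.063, 0.998, 0.0, 0.0]
ft_force: [1.0, -0.6, 0.2]
width: 0.004
grasp_force: 0.2
```

Emit:
{"api": "apply_moves", "payload": {"increments": [0, 0, 0, 0, 0, 0, 1, 1, 0, 1, 0, 0, 0, 1, 2, 0, 2, 0, 0, 0, 1, 2, -1, 2, 0, 0, 0, 1, 2, -1, 1, 0, 0, 0, 1]}}

```text
clock: 10.7
tool_pos: [0.4165, 0.1866, 0.2033]
tcp_rot: [-0.063, 0.998, 0.0, 0.001]
ft_force: [0.3, -0.6, 0.3]
width: -0.001
grasp_force: 0.0
```

```bash
cat > parts.py <<'E'
from meas import *
from tote import tote
c,z,K,R,t=cap("scene"); P=cloud(z,K,R,t);H,S,V=hsv(c); Q=tr(P); Z=P[...,2]
g=clean((z>0)&(H>5)&(H<14)&(S>200)&(V>130)&(Z>.11)&(Z<.132)); q=Q[g]
l=cv2.fitLine(q.astype(np.float32),cv2.DIST_HUBER,0,.01,.01).ravel(); print("gate",np.arctan2(l[1],l[0]))
inn=(z>0)&(abs(Q[...,0])<110)&(Q[...,1]>-118)&(Q[...,1]<150)&(Z>.1055)&(Z<.145)
k,lab,st,ce=cv2.connectedComponentsWithStats(clean(inn).astype(np.uint8))
for i in range(1,k):
    if st[i,4]>60:
        m=lab==i; print(st[i,:5],"med BGR",np.median(c[m],0),cv2.minAreaRect(Q[m].astype(np.float32)),"top",np.percentile(Z[m],98).round(4))
print("tote",tr(np.array(tote("scene")[0])/1000),env.get_obs()['tool_pos'].round(4))
E
python3 parts.py
```

```text
gate -1.5547644
[281 154  35  24 663] med BGR [ 76. 197. 241.] ((2.972686767578125, -35.7675666809082), (75.27886962890625, 68.87484741210938), 44.58354568481445) top 0.1167
[ 328  157   53   37 1101] med BGR [194. 205. 212.] ((-53.42613983154297, 67.482421875), (85.47149658203125, 75.19529724121094), 6.42782735824585) top 0.1184
[306 182  24  30 519] med BGR [38. 49. 52.] ((52.87553787231445, 68.20912170410156), (54.641178131103516, 33.153018951416016), 30.116769790649414) top 0.1355
tote [-5.83824695e-02  2.05288802e+02] [0.4177 0.1858 0.2033]
```

The gate is at about 1.59 rad and the tote is docked at tray (0, 205). Parts in the tray frame:

| Part | Position (mm) | Yaw |
|---|---|---|
| Cover | (-53, 67) | 6° |
| Barrel | (53, 68) | axis about 30° |
| Flange | (3, -36) | – |

I'm sweeping the cover first.

Emit:
{"api": "apply_moves", "payload": {"increments": [0.3, -3, 0, 0, 0, -0.147, 0, 0.3, -3, 0, 0, 0, -0.147, 0, 0.3, -3, 0, 0, 0, -0.147, 0, 0.3, -3, 0, 0, 0, -0.147, 0, 0.3, -3, 0, 0, 0, -0.147, 0]}}

```text
clock: 11.3
tool_pos: [0.4291, 0.0356, 0.2007]
tcp_rot: [0.303, 0.953, 0.0, -0.0]
ft_force: [-0.1, -0.7, -0.1]
width: 0.5
grasp_force: 0.0
```

Emit:
{"api": "apply_moves", "payload": {"increments": [0.2, -3, 0, 0, 0, -0.147, 0, 0.2, -3, 0, 0, 0, -0.147, 0, 0.2, -3, 0, 0, 0, -0.147, 0, 0.2, -3, 0, 0, 0, -0.147, 0, 0.2, -3, 0, 0, 0, -0.147, 0]}}

```text
clock: 11.8
tool_pos: [0.4393, -0.1144, 0.2007]
tcp_rot: [0.625, 0.78, 0.0, -0.0]
ft_force: [0.3, 0.1, -0.3]
width: 0.496
grasp_force: 0.0
```

Emit:
{"api": "apply_moves", "payload": {"increments": [0, 0, -1, 0, 0, 0, 0, 0, 0, -1, 0, 0, 0, 0, 0, 0, -1, 0, 0, 0, 0, 0, 0, -1, 0, 0, 0, 0, 0, 0, 0, 0, 0, 0, 0]}}

```text
clock: 12.3
tool_pos: [0.4383, -0.1124, 0.159]
tcp_rot: [0.622, 0.783, -0.0, -0.002]
ft_force: [0.1, -0.6, -0.3]
width: 0.498
grasp_force: 0.0
```

```bash
python3 - <<'E'
from h import *
o=env.get_obs(); print(o['tool_pos'].round(4),tr(o['tool_pos']),o['width'],np.rad2deg(np.arctan2(*[2*o['tcp_rot'][0]*o['tcp_rot'][1],2*o['tcp_rot'][1]**2-1][::-1])))
c=cap("side")[0]; cv2.imwrite("pics/sw1.png",c)
E
```

```text
[ 0.4383 -0.1124  0.159 ] [-53.00261754  15.16257303] 0.49784425220393114 13.059106378680225
```

View pics/sw1.png

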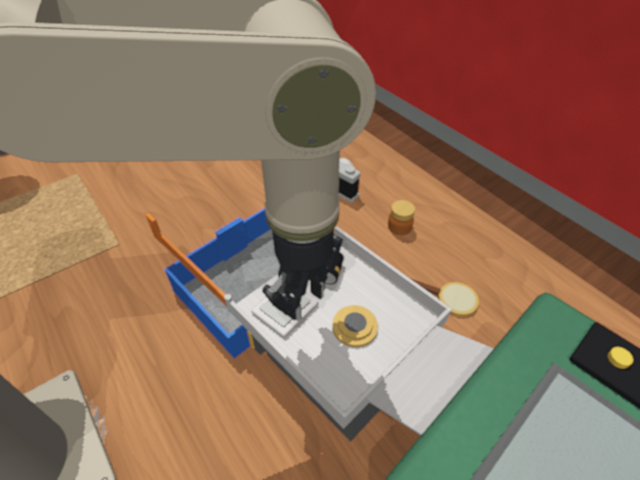

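The side view shows the gripper above and just behind the cover, around (300,300), with the flange at (355,325) clear of it. I'm correcting a few millimetres and lowering.

Emit:
{"api": "apply_moves", "payload": {"increments": [0.4, -0.4, -1.5, 0, 0, 0, 0, 0, 0, -1.5, 0, 0, 0, 0, 0, 0, -1.5, 0, 0, 0, 0, 0, 0, -0.9, 0, 0, 0, 0, 0, 0, 0, 0, 0, 0, 0]}}

```text
clock: 12.85
tool_pos: [0.4428, -0.1172, 0.1063]
tcp_rot: [0.623, 0.782, -0.0, -0.001]
ft_force: [-0.4, 1.1, 0.9]
width: 0.502
grasp_force: 0.0
```

Emit:
{"api": "apply_moves", "payload": {"increments": [-0.05, 0.4, 0, 0, 0, 0, 0, -0.1, 0.8, 0, 0, 0, 0, 0, -0.1, 0.8, 0, 0, 0, 0, 0, -0.1, 1, 0, 0, 0, 0, 0, -0.1, 1.2, 0, 0, 0, 0, 0]}}

```text
clock: 13.35
tool_pos: [0.4396, -0.0752, 0.1082]
tcp_rot: [0.623, 0.782, 0.0, 0.001]
ft_force: [1.0, -2.7, 4.3]
width: 0.496
grasp_force: 2.5
```

```bash
python3 - <<'E'
from h import *
o=env.get_obs(); print(o['tool_pos'].round(4),tr(o['tool_pos']))
E
python3 parts.py
```

```text
[ 0.4396 -0.0752  0.1082] [-47.15379758  51.84888163]
gate -1.554261
[ 334  153   60   49 1440] med BGR [199.5 212.  215. ] ((-50.74729919433594, 89.75747680664062), (87.06413269042969, 94.44942474365234), 7.033158302307129) top 0.14
[281 154  35  23 650] med BGR [ 75. 196. 241.] ((2.6270809173583984, -36.00652313232422), (73.33407592773438, 68.72980499267578), 44.58418273925781) top 0.1165
[306 182  24  30 509] med BGR [36. 47. 51.] ((52.60694122314453, 68.16816711425781), (54.83380889892578, 32.80664825439453), 30.910966873168945) top 0.1356
tote [ -0.51623802 207.02168736] [ 0.4394 -0.0742  0.1079]
```

Emit:
{"api": "apply_moves", "payload": {"increments": [-0.2, 1.4, 0, 0, 0, 0, 0, -0.2, 1.8, 0, 0, 0, 0, 0, -0.3, 2.2, 0, 0, 0, 0, 0, -0.3, 2.2, 0, 0, 0, 0, 0, -0.3, 2.2, 0, 0, 0, 0, 0]}}

```text
clock: 13.95
tool_pos: [0.4253, 0.0238, 0.1071]
tcp_rot: [0.623, 0.782, 0.0, -0.0]
ft_force: [0.4, -0.4, -0.1]
width: 0.5
grasp_force: 0.0
```

Emit:
{"api": "apply_moves", "payload": {"increments": [0, 0, 0, 0, 0, 0, 0, 0, 0, 1, 0, 0, 0, 0, 0, 0, 2.5, 0, 0, 0, 0, 0, 0, 3, 0, 0, 0, 0, 0, 0, 3, 0, 0, 0, 0]}}

```text
clock: 14.45
tool_pos: [0.4257, 0.0217, 0.2036]
tcp_rot: [0.623, 0.782, -0.0, -0.0]
ft_force: [1.1, -2.0, -0.6]
width: 0.502
grasp_force: 0.0
```

```bash
python3 parts.py; cp pics/scene_l.png pics/after_cover.png
```

```text
gate -1.5535663
[281 154  35  24 650] med BGR [ 74. 193. 239.] ((2.9558908939361572, -35.4152717590332), (73.01007080078125, 68.58786010742188), 46.76885223388672) top 0.1167
[306 182  24  30 518] med BGR [36.  47.5 50. ] ((52.58472442626953, 68.23954772949219), (53.79137420654297, 32.597450256347656), 30.39043426513672) top 0.1353
tote [ -0.88356278 205.67539979] [0.4286 0.0215 0.2077]
```

View pics/after_cover.png

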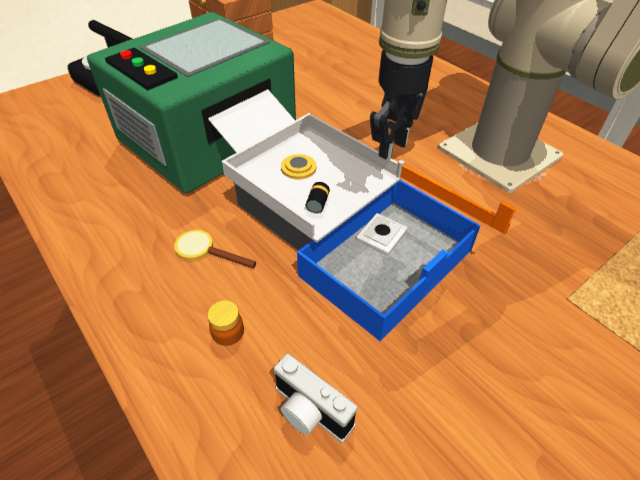

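The cover lies flat in the tote at (382,232), and the tote and gate haven't moved. The barrel is next.

Emit:
{"api": "apply_moves", "payload": {"increments": [2.7, -2, 0, 0, 0, 0.084, 0.4, 2.7, -2, 0, 0, 0, 0.084, 0.4, 2.7, -2, 0, 0, 0, 0.084, 0.4, 2.7, -2, 0, 0, 0, 0.084, 0.4, 2.6, -1.9, 0, 0, 0, 0.084, 0.4]}}

```text
clock: 15.05
tool_pos: [0.5607, -0.0784, 0.2018]
tcp_rot: [0.445, 0.896, -0.0, -0.0]
ft_force: [-0.6, 0.9, 0.3]
width: 0.296
grasp_force: 0.0
```

Emit:
{"api": "apply_moves", "payload": {"increments": [0, 0, 0, 0, 0, 0, 0.4, 0, 0, -1.5, 0, 0, 0, 0.4, 0, 0, -1.5, 0, 0, 0, 0.4, 0, 0, -1.5, 0, 0, 0, 0.4, 0, 0, 0, 0, 0, 0, 0.4]}}

```text
clock: 15.55
tool_pos: [0.5573, -0.0757, 0.1534]
tcp_rot: [0.446, 0.895, -0.001, -0.003]
ft_force: [-0.1, 0.4, -0.6]
width: 0.303
grasp_force: 0.0
```

```bash
python3 - <<'E'
from h import *
o=env.get_obs(); print(o['tool_pos'].round(4),tr(o['tool_pos']),o['width'],o['tcp_rot'].round(3), wo([72,35]))
E
```

```text
[ 0.5573 -0.0757  0.1534] [69.60621758 36.73233625] 0.3027472277745822 [ 0.446  0.895 -0.001 -0.003] [ 0.55988375 -0.07711052]
```

Emit:
{"api": "apply_moves", "payload": {"increments": [0.3, -0.3, -1, 0, 0, 0, 0.4, 0, 0, -1.5, 0, 0, 0, 0.4, 0, 0, -1.2, 0, 0, 0, 0.4, 0, 0, -0.6, 0, 0, 0, 0.4, 0, 0, 0, 0, 0, 0, 0.4]}}

```text
clock: 16.05
tool_pos: [0.562, -0.0794, 0.1126]
tcp_rot: [0.446, 0.895, -0.0, -0.001]
ft_force: [0.1, 0.0, 0.5]
width: 0.296
grasp_force: 0.0
```

Emit:
{"api": "apply_moves", "payload": {"increments": [-0.3, 0.4, 0, 0, 0, 0, 0.4, -0.6, 0.8, 0, 0, 0, 0, 0.4, -0.7, 0.9, 0, 0, 0, 0, 0.4, -0.7, 1, 0, 0, 0, 0, 0.4, -0.7, 1, 0, 0, 0, 0, 0.4]}}

```text
clock: 16.55
tool_pos: [0.5323, -0.0376, 0.1146]
tcp_rot: [0.446, 0.895, 0.0, 0.0]
ft_force: [0.6, 0.0, -0.1]
width: 0.301
grasp_force: 0.1
```

Emit:
{"api": "apply_moves", "payload": {"increments": [-0.7, 1, 0, 0, 0, 0, 0.4, -0.7, 1, 0, 0, 0, 0, 0.4, -0.7, 1.2, 0, 0, 0, 0, 0.4, -0.7, 1.2, 0, 0, 0, 0, 0.4, 0, 0, 0, 0, 0, 0, 0.4]}}

```text
clock: 17.05
tool_pos: [0.5041, 0.007, 0.1141]
tcp_rot: [0.445, 0.895, 0.0, -0.0]
ft_force: [0.5, -0.8, 0.3]
width: 0.302
grasp_force: 0.0
```

```bash
python3 parts.py; cp pics/scene_l.png pics/after_barrel.png
```

```text
gate -1.5540134
[281 154  35  24 652] med BGR [ 56. 137. 186.] ((2.6639785766601562, -35.185577392578125), (74.10438537597656, 69.2033920288086), 57.186893463134766) top 0.1165
[343 205  13  10 113] med BGR [46. 46. 47.] ((45.515411376953125, 138.5956573486328), (12.931600570678711, 21.44862174987793), 42.6115837097168) top 0.1432
tote [ -0.71860383 205.81229677] [0.505  0.0056 0.1144]
```

View pics/after_barrel.png

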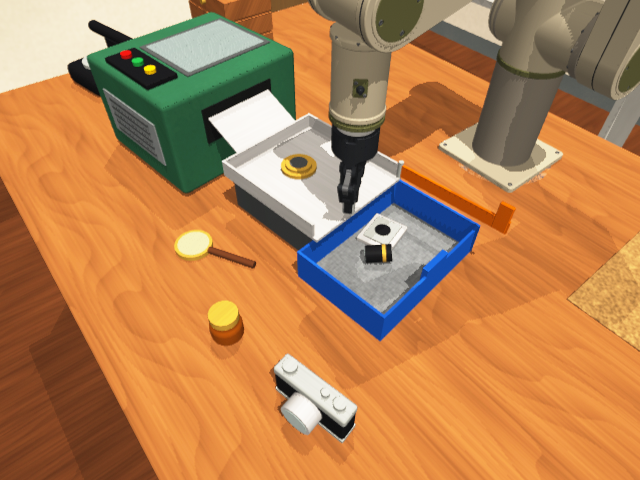

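The barrel lies in the tote at (378,253) beside the cover. The flange is next, swept slightly diagonally so that it drops onto free tote floor.

Emit:
{"api": "apply_moves", "payload": {"increments": [0, 0, 2, 0, 0, 0, 0.4, 0, 0, 3, 0, 0, 0, 0.4, 0, 0, 3, 0, 0, 0, 0, -0.1, -2.2, 1, 0, 0, -0.111, 0, -0.2, -3, 0, 0, 0, -0.112, 0]}}

```text
clock: 17.65
tool_pos: [0.504, -0.0472, 0.2073]
tcp_rot: [0.544, 0.839, 0.001, 0.002]
ft_force: [0.9, -0.2, -0.9]
width: 0.495
grasp_force: 0.0
```

Emit:
{"api": "apply_moves", "payload": {"increments": [-0.2, -3.4, 0, 0, 0, -0.112, 0, -0.2, -3.4, 0, 0, 0, -0.112, 0, -0.2, -3.4, 0, 0, 0, -0.112, 0, -0.2, -3.4, 0, 0, 0, -0.112, 0, -0.1, -3, 0, 0, 0, -0.112, 0]}}

```text
clock: 18.15
tool_pos: [0.4928, -0.2151, 0.2044]
tcp_rot: [0.756, 0.655, -0.0, 0.0]
ft_force: [1.4, -0.0, -0.3]
width: 0.5
grasp_force: 0.0
```

Emit:
{"api": "apply_moves", "payload": {"increments": [0, 0, 0, 0, 0, 0, 0, 0, 0, -1.5, 0, 0, 0, 0, 0, 0, -1.5, 0, 0, 0, 0, 0, 0, -1.5, 0, 0, 0, 0, 0, 0, 0, 0, 0, 0, 0]}}

```text
clock: 18.65
tool_pos: [0.4911, -0.2107, 0.1552]
tcp_rot: [0.753, 0.658, -0.001, -0.003]
ft_force: [-0.4, 0.5, -0.1]
width: 0.498
grasp_force: 0.0
```

```bash
python3 - <<'E'
from h import *
o=env.get_obs(); print(o['tool_pos'].round(4),tr(o['tool_pos']),o['width'],o['tcp_rot'].round(3))
E
python3 parts.py
```

```text
[ 0.4911 -0.2107  0.1552] [-12.89472936 -88.98499715] 0.4978065548788871 [ 0.753  0.658 -0.001 -0.003]
gate -1.5541807
[281 154  35  24 649] med BGR [ 67. 175. 227.] ((3.0105857849121094, -34.94566345214844), (71.31402587890625, 71.37086486816406), 67.2012939453125) top 0.1165
tote [ -0.48631365 206.1387595 ] [ 0.4926 -0.2117  0.1582]
```

Emit:
{"api": "apply_moves", "payload": {"increments": [0, -0.1, -1.5, 0, 0, 0, 0, 0, 0, -1.5, 0, 0, 0, 0, 0, 0, -1.5, 0, 0, 0, 0, 0, 0, -0.9, 0, 0, 0, 0, 0, 0, 0, 0, 0, 0, 0]}}

```text
clock: 19.25
tool_pos: [0.4916, -0.2129, 0.1028]
tcp_rot: [0.754, 0.657, -0.001, -0.002]
ft_force: [-0.8, 0.0, -0.7]
width: 0.504
grasp_force: 0.0
```

Emit:
{"api": "apply_moves", "payload": {"increments": [0.05, 0.4, 0, 0, 0, 0, 0, 0.1, 0.8, 0, 0, 0, 0, 0, 0.1, 0.8, 0, 0, 0, 0, 0, 0.15, 1, 0, 0, 0, 0, 0, 0.15, 1.2, 0, 0, 0, 0, 0]}}

```text
clock: 19.75
tool_pos: [0.4992, -0.1713, 0.1062]
tcp_rot: [0.754, 0.657, 0.0, 0.001]
ft_force: [-0.1, -1.7, 3.0]
width: 0.498
grasp_force: 2.7
```

```bash
python3 - <<'E'
from h import *
o=env.get_obs(); print(o['tool_pos'].round(4),tr(o['tool_pos']))
E
python3 parts.py
```

```text
[ 0.4992 -0.1713  0.1062] [ 1.82708798e-02 -5.09139128e+01]
gate -1.5548496
[277 143  42  38 884] med BGR [ 65.  149.  186.5] ((7.320554733276367, -24.277629852294922), (73.02591705322266, 71.33415985107422), 77.979736328125) top 0.1421
tote [ -0.76603077 205.24640892] [ 0.4994 -0.17    0.1061]
```

Emit:
{"api": "apply_moves", "payload": {"increments": [0.2, 1.4, 0, 0, 0, 0, 0, 0.2, 1.4, 0, 0, 0, 0, 0, 0.2, 1.5, 0, 0, 0, 0, 0, 0.2, 1.5, 0, 0, 0, 0, 0, 0.2, 1.6, 0, 0, 0, 0, 0]}}

```text
clock: 20.35
tool_pos: [0.5092, -0.0975, 0.1061]
tcp_rot: [0.754, 0.657, 0.0, 0.001]
ft_force: [-0.9, -4.5, 5.6]
width: 0.5
grasp_force: 4.0
```

Emit:
{"api": "apply_moves", "payload": {"increments": [0.25, 1.8, 0, 0, 0, 0, 0, 0.3, 2.2, 0, 0, 0, 0, 0, 0.3, 2.2, 0, 0, 0, 0, 0, 0.3, 2.2, 0, 0, 0, 0, 0, 0.3, 2.2, 0, 0, 0, 0, 0]}}

```text
clock: 20.85
tool_pos: [0.5237, 0.009, 0.1062]
tcp_rot: [0.754, 0.657, 0.0, 0.001]
ft_force: [-0.0, -3.4, 5.2]
width: 0.499
grasp_force: 3.9
```

Emit:
{"api": "apply_moves", "payload": {"increments": [0.3, 2.2, 0, 0, 0, 0, 0, 0, 0, 0.5, 0, 0, 0, 0, 0, 0, 2, 0, 0, 0, 0, 0, -1, 3, 0, 0, 0, 0, -0.5, -3, 3, 0, 0, 0, 0]}}

```text
clock: 21.35
tool_pos: [0.5203, -0.0084, 0.1905]
tcp_rot: [0.753, 0.658, -0.0, -0.001]
ft_force: [1.2, -0.4, 0.2]
width: 0.494
grasp_force: 0.0
```

Emit:
{"api": "apply_moves", "payload": {"increments": [-1, -4, 1, 0, 0, 0, 0, -1, -4, 1, 0, 0, 0, 0, -1, -2, 0, 0, 0, 0, 0, 0, 0, 0, 0, 0, 0, 0, 0, 0, 0, 0, 0, 0, 0]}}

```text
clock: 21.85
tool_pos: [0.4906, -0.1099, 0.21]
tcp_rot: [0.754, 0.656, 0.0, -0.0]
ft_force: [0.8, 0.5, 0.1]
width: 0.498
grasp_force: 0.0
```

```bash
python3 parts.py; cp pics/scene_l.png pics/after_flange.png
```

```text
gate -1.5537512
tote [ -0.46140834 205.77925682] [ 0.491  -0.109   0.2099]
```

View pics/after_flange.png

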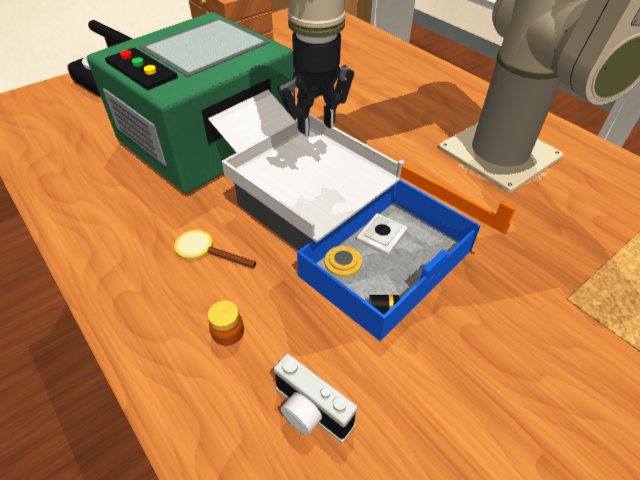

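The tray is empty. In the tote, the cover is at (382,232), the flange lies flat at (343,260), and the barrel is by the wall at (385,300). Before handing in I'll check that the barrel is low and at rest.

Emit:
{"api": "apply_moves", "payload": {"increments": [0, 0, 0, 0, 0, 0, 0, 0, 0, 0, 0, 0, 0, 0, 0, 0, 0, 0, 0, 0, 0, 0, 0, 0, 0, 0, 0, 0, 0, 0, 0, 0, 0, 0, 0]}}

```text
clock: 22.45
tool_pos: [0.4911, -0.1095, 0.2103]
tcp_rot: [0.754, 0.657, -0.0, -0.0]
ft_force: [-0.3, -0.2, 0.2]
width: 0.497
grasp_force: 0.0
```

```bash
cat > fin.py <<'E'
from meas import *
for n in("scene","side","scene","side"):
    c,z,K,R,t=cap(n); P=cloud(z,K,R,t);H,S,V=hsv(c); Q=tr(P); Z=P[...,2]
    m=clean((z>0)&(abs(Q[...,0])<138)&(Q[...,1]>140)&(Q[...,1]<298)&(Z>.012)&(Z<.1)&~((H>100)&(H<125)&(S>120)))
    k,l,st,ce=cv2.connectedComponentsWithStats(m.astype(np.uint8))
    for i in range(1,k):
        if st[i,4]>40: print(n,st[i,:5],Q[l==i].mean(0).round(1),Q[l==i].min(0).round(),Q[l==i].max(0).round(),Z[l==i].max().round(3))
E
python3 fin.py
```

```text
scene [363 220  44  34 858] [-40.2 167.3] [-91. 140.] [ -1. 198.] 0.025
scene [331 250  30  26 496] [ 66.  158.9] [ 28. 140.] [ 97. 183.] 0.023
scene [369 295  30  18 373] [ 98.7 271. ] [ 68. 243.] [117. 288.] 0.042
side [265 224  23  16 321] [ 86.5 267. ] [ 66. 245.] [113. 291.] 0.043
side [254 281  10   9  46] [-21.8 190.3] [-34. 183.] [-11. 197.] 0.025
scene [363 220  44  33 852] [-40.2 167.5] [-91. 140.] [ -0. 197.] 0.026
scene [329 250  33  25 484] [ 66.  158.4] [ 28. 140.] [ 99. 182.] 0.023
scene [369 295  30  18 376] [ 98.5 271. ] [ 69. 243.] [117. 289.] 0.042
side [265 224  23  16 328] [ 86.5 267. ] [ 66. 245.] [115. 291.] 0.043
side [254 281  10   9  46] [-21.6 190.6] [-35. 183.] [-11. 198.] 0.024
```

All three parts are at rest inside the tote, with the tote docked, the gate open and the arm clear. I'm handing in.

```bash
python3 -c "
from station import env
print(env.hand_in())"
```

```text
the job is handed in; nothing more can be done
None
```

I handed the job in at about 23 s: the tote is docked on the stop bar, the gate is open at about 1.59 rad, and the cover, flange and barrel are at rest inside the tote; the camera, jar and magnifier show no movement in the last picture, and no verdict came back.

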